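Third hand at the pressure filter holder: swing in the last bolt and hold the lid down

TASK

I want to tighten the wing nuts on the pressure filter holder and need a third hand: swing up the one swing bolt that still hangs out until it stands upright, fully home in its slot in the lid's edge, then press straight down on the plug in the middle of the lid to squeeze the gasket with a steady push of about 15 newtons, never more than 30. Finish while you are still pressing: the job ends holding, do not let up or back away. Leave the other things on the bench where they are.

Things in the scene. Friction and masses are not known exactly. Their poses are not given: they have to be found in the camera images.
- holder: Stainless pressure filter holder, a bowl 136 mm across on three legs; heavy, does not shift. Origin: centre of its footprint on the bench, z up; its -x axis points to the swing bolt that hangs out. The two other swing bolts, 120 degrees round, already stand upright in their slots and stay; tops 158 mm above the bench.
- bolt_pivot (a point): Pivot of the open swing bolt: a level pin between two small ears on the holder, 92 mm from the holder's axis and 85 mm above the bench. The pin lies along the holder's y; -x points outwards.
- bolt (a joint): Lean of the open swing bolt from upright, rad: 0 upright at its stop in the slot, growing as it swings outwards and down (up to 1.5). A stiff pivot: it stays where it is left, and moves with about 2 N at the nut.
- wing_nut (a point): Middle of the open bolt's wing nut, 58 mm from the pivot; z along the bolt to its free end, y along the pin. The wings form a bar 43 mm long along y, 16 high (z), 6 thick; the nut stays put on the bolt. Hub foot 24 across, 19 below this point; the 10 mm bolt ends 15 above. Upright, this point is 143 mm above the bench, 25 above the lid's fork.
- lid: Loose aluminium lid, disc 148 mm, edge 12 mm thick, about 0.6 kg; origin: centre of its underside, 106 mm above the bench, z up. It rests on a soft gasket ring on the rim, which gives about 1 mm per 5 N of push, up to 6 mm. Three forks at its edge, two prongs with an 18 mm slot, reach 105 mm from the axis; tops 118 mm above the bench.
- plug_top (a point): Middle of the flat top of the steel blanking plug at the lid's centre, 36 mm across, the highest part of the lid: 148 mm above the bench, 42 above the lid's underside; z up.
- spanner: Bystander: steel spanner 170 mm long, lying beside the holder; origin under its middle.
- dishes: Bystander: stack of three clear dishes, 92 mm across, 44 mm high, next to the holder; origin under its centre.
- gauge: Bystander: round pressure gauge lying on its back, 62 mm across, 24 mm thick with a brass stem, next to the holder; origin under its centre.
- membrane_box: Bystander: flat white box 159 x 159 x 30 mm; origin under its centre.
- beaker: Bystander: glass beaker 68 mm across, 85 mm high; origin under its centre.
- amber_bottle: Bystander: amber bottle 72 mm across, 150 mm high; origin under its centre.
- cylinder: Bystander: glass measuring cylinder 29 mm across on a 68 mm foot, 220 mm high; origin under its centre.
There are look-alikes about, which are no part of the job. What is meant by the lid is not red, and is the smaller of those in its own colour.

How it is judged:
By the outcome, as a careful person would: the job done as asked, in the order asked, and still so for the second after the job is handed in, while the arm keeps its last pose, push and grip.
It also fails if it takes over 42 s, if anything falls off the work surface, if the arm or the gripper's body presses on something with over 40 N, if the wrist force passes 120 N, or if a joint passes its speed limit or range.

ROBOT

A 6-joint arm with a two-finger parallel gripper is mounted at the origin on the work surface. World frame = base frame: x ahead of the robot, y to its left, z up, the work surface at z = 0. Lengths are in m, angles in rad, forces in N, time in s.
With the tool pointing down it reaches from about 0.35 to 0.975 m from the base axis. Payload 4.9 kg.
Tool frame: the origin (TCP) lies between the finger pads; the fingertips stand 14 mm ahead of it and the grasp point (between the pads) lies 5 mm behind it; z points along the fingers, y is the line along which they close (so a half turn about z gives the same grasp; the last joint's range is limited). The gripper opens to 85 mm and grips with 20 to 120 N. Pads are 22 mm wide; open, the fingers measure 114 mm over their backs; the gripper's body (76 mm by 85 mm) begins 54 mm behind the grasp point. The pads swing forward as they close: fully open they stand 13 mm farther back than shut.
Start: joints at [-1.357, 0.053, 1.613, -0, 1.476, -0.119], TCP at [0.204, -0.591, 0.245] pointing down, gripper open.
Joint ranges: [-3.01, 3.01], [-1.01, 2.22], [0.06, 2.58], [-1.02, 4.17], [0.09, 2.62], [-3.14, 3.14]. Speed limits (rad/s): [2.57, 2.57, 3.14, 3.14, 3.14, 3.14].

INTERFACE

Orientations are given as a 3x3 rotation matrix whose columns are the frame's x, y, z axes.
In Python, from bench import r gives the robot as it stands. The module is installed in compiled form; this text tells all that it offers.
- The arm moves only by the shell command python3 -m inch 'ROWS'. ROWS is JSON, a list of rows, each a list of 3 entries, a list of its own where there are three numbers: the shift along the tool's x, y, z in cm, then the turn, a rotation vector about the tool's x, y, z in rad, then the closure, from -1 (fully open) to 1 (shut). A call has 1 to 12 rows; each row shifts and turns the commanded pose from where the row before left it, along the tool's axes as they then stand; what a row does not reach is not made up. A row lasts 1/12 s, in which the tool goes at most 41.7 mm and 7.16 degrees, less where a joint would pass 70% of its speed; a pose out of reach is approached as far as the arm can. A call with a gripper value outside its range is refused whole. The fingers move at their own pace and stop on an object; the grip force is fixed at half the most. Time passes only in rows, so rows that do not move let the fingers close. It gives the time, the measured TCP pose, the force, the opening and the grip force at its end, in the units of the state.
- r.get_obs(): the state, without advancing time (a new reading comes with each control period).
- r.grab_frame(name): name is "side" or "top" or "wrist"; returns the picture (420x560x3 uint8, blue, green, red); there is no depth.
- r.camera_params(name): a dict with "vertical_fov" (degrees; the focal length in pixels is half the picture's height over the tangent of half this angle, whatever the lens; pixels are square), "cx", "cy" (the principal point, pixels), "D" ([k1, k2, p1, p2, k3] as OpenCV has them; the pictures are not rectified), "R" (3x3) and "t" (3): a world point X has camera coordinates R X + t. Camera axes: x right, y down, z forward; pixel columns grow to the right and rows downward; lengths in m; the calibration is good to about 2 mm. A picture is of the moment at which its call begins: read the wrist's pose just before it. camera_params takes no time and is no camera call; for the wrist camera it gives the pose at the moment of the call.
- r.close_job(): hands the job in; it is judged then, once.
The state is a dict: "t": time; "q": joint angles; "joint_vel": joint speeds; "tau": joint torques, N m; "tool_pos": TCP position; "orientation": TCP orientation; "ft_force": force on the tool from outside, world axes, zero at the start; "moment": the same for the moment, N m; "finger_gap": opening from 0.0 (shut) to 1.0 (fully open); "grip_force": force on a finger pad.
Only numpy, scipy, OpenCV 4.12 (cv2) and the standard library are available. Lean on these libraries where they do the work, as an engineer would, in place of code of your own. Each camera call takes 0.05 s, during which the arm holds its last target. There are 200 camera calls.

## Working session

There is one attempt and no reset: what is moved stays moved. The work goes in short steps, Python scripts to look and compute and a shell command to move; the robot and the scene stay as the last step left them, time stands still between calls to the robot, and variables do not carry over. Pictures are saved under pics/ and viewed, at most 14 in all, crops included, and the job is handed in when it is done.

```bash
mkdir -p pics; python3 - <<'E'
from bench import r
import cv2
for n in("top","side"):
    cv2.imwrite(f"pics/{n}0.png",r.grab_frame(n)); p=r.camera_params(n);print(n,p)
o=r.get_obs();print(o)
E
```

```text
top {'vertical_fov': 45.484900295485595, 'cx': 275.58251809507414, 'cy': 206.43146577249627, 'D': array([0.06229318, 0.        , 0.        , 0.        , 0.        ]), 'R': array([[-0.00140278, -0.99998051, -0.00608314],
       [-0.99685665,  0.00188022, -0.07920406],
       [ 0.07921396,  0.00595291, -0.99683986]]), 't': array([-0.01149537,  0.47272849,  1.54450072])}
side {'vertical_fov': 42.61841737445258, 'cx': 281.046454123729, 'cy': 208.09008602063125, 'D': array([-0.17525144,  0.        ,  0.        ,  0.        ,  0.        ]), 'R': array([[-0.99737664, -0.0710138 , -0.01403156],
       [-0.03428751,  0.63418434, -0.77242125],
       [ 0.06375116, -0.7699138 , -0.63495553]]), 't': array([0.47691847, 0.10628705, 1.43694517])}
{'t': 0.1, 'q': array([-1.35697740e+00,  5.32580945e-02,  1.61418589e+00, -6.65145569e-06,
        1.47600172e+00, -1.18995246e-01]), 'joint_vel': array([ 8.51910777e-05, -2.62535819e-03, -4.54660315e-03, -1.85636109e-04,
       -1.42672707e-03, -1.01199768e-03]), 'tau': array([ 3.90517507e-04, -3.94907212e+01, -3.71364212e+01, -7.72772592e-05,
        3.91459369e-03, -9.33416970e-06]), 'tool_pos': array([ 0.20407389, -0.59016171,  0.2441888 ]), 'orientation': array([[ 9.45126522e-01,  3.26704297e-01, -3.99675779e-04],
       [ 3.26704472e-01, -9.45124814e-01,  1.80944674e-03],
       [ 2.13410529e-04, -1.84073197e-03, -9.99998283e-01]]), 'ft_force': array([-0.11088037, -0.62611044,  0.01913046]), 'moment': array([ 0.00365804, -0.0018291 ,  0.00725554]), 'grip_force': 0.0, 'finger_gap': 0.9987857853700703}
```

View pics/top0.png

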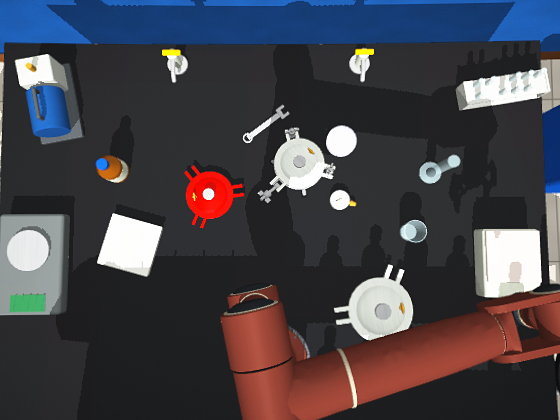

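View pics/side0.png

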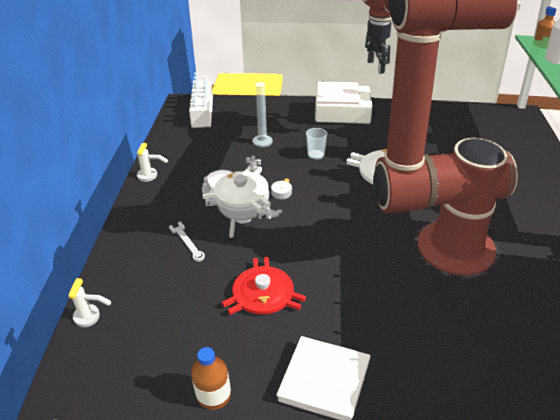

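The holder is at top (300,162), with the open bolt hanging out to the lower left, its nut near (265,195). In the side view the lid is at (240,190) and the nut near (268,212). I'll zoom in on both.

```bash
python3 - <<'E'
import cv2,numpy as np
a=cv2.imread("pics/top0.png")[115:215,240:340];b=cv2.imread("pics/side0.png")[145:245,195:295]
f=lambda i:cv2.resize(i,(400,400),interpolation=cv2.INTER_CUBIC)
cv2.imwrite("pics/crop1.png",np.hstack([f(a),f(b)]))
E
```

```text
(no output)
```

View pics/crop1.png

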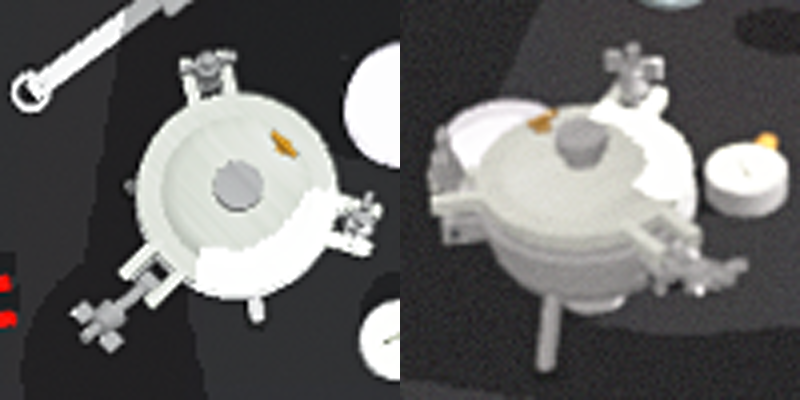

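The plug top is at top pixel (299.5,161.5) and the open nut at (264.5,195.5). The upright nuts are at (292.5,131) and (330,169). In the side view the plug top is at about (240,177) and the nut at about (269,212).

```bash
cat > h.py <<'E'
from bench import r
import numpy as np,cv2
def cam(n):
    p=r.camera_params(n);f=210/np.tan(np.radians(p["vertical_fov"]/2))
    return np.array([[f,0,p["cx"]],[0,f,p["cy"]],[0,0,1]]),p["D"],p["R"],p["t"]
def ray(C,uv):
    K,D,R,t=C;x=cv2.undistortPoints(np.array([[uv]],float),K,D)[0,0]
    d=R.T@np.r_[x,1];return -R.T@t,d/np.linalg.norm(d)
def onz(C,uv,z):
    o,d=ray(C,uv);return o+d*(z-o[2])/d[2]
def tri(C1,a,C2,b):
    o1,d1=ray(C1,a);o2,d2=ray(C2,b)
    s=np.linalg.lstsq(np.c_[d1,-d2],o2-o1,rcond=None)[0]
    p,q=o1+s[0]*d1,o2+s[1]*d2;return (p+q)/2,np.linalg.norm(p-q)
def proj(C,P):
    K,D,R,t=C;return cv2.projectPoints(np.array([P],float),cv2.Rodrigues(R)[0],t,K,D)[0][0,0]
E
python3 - <<'E'
from h import *
T,S=cam("top"),cam("side")
P=onz(T,(299.5,161.5),.148);print("plug",P,onz(S,(240,177),.148),tri(T,(299.5,161.5),S,(240,177)))
for uv in((292.5,131),(330.5,169)):
    q=onz(T,uv,.15)-P;print(np.hypot(q[0],q[1]),np.degrees(np.arctan2(q[1],q[0])))
for z in(.06,.085,.1,.12):
    q=onz(T,(264.5,195.5),z)-P;print(z,q,np.hypot(q[0],q[1]),np.degrees(np.arctan2(q[1],q[0])))
print(tri(T,(264.5,195.5),S,(270,212)))
E
```

```text
plug [ 0.59208314 -0.08209286  0.148     ] [ 0.59317925 -0.08733559  0.148     ] (array([ 0.59181891, -0.08190758,  0.15194113]), np.float64(0.0008026171694923549))
0.09077181397046952 12.65499425915328
0.09147338966908335 -104.14829043337028
0.06 [-0.08922021  0.10325342 -0.088     ] 0.13646066803746118 130.82995548608454
0.085 [-0.09175784  0.10254908 -0.063     ] 0.13760746806164642 131.82122277498962
0.1 [-0.09328041  0.10212648 -0.048     ] 0.1383150544866737 132.40799019508023
0.12 [-0.09531052  0.10156302 -0.028     ] 0.1392807988717858 133.1809573957739
(array([0.50023299, 0.01961085, 0.11812479]), np.float64(0.006508505682795847))
```

```bash
python3 -m inch '[[[0,0,0],[0,0,-0.109],1],[[0,0,0],[0,0,-0.109],1],[[0,0,0],[0,0,-0.109],1],[[0,0,0],[0,0,-0.109],1],[[3.1,-1.4,0],[0,0,0],1],[[3.1,-1.4,0],[0,0,0],1],[[3.1,-1.4,0],[0,0,0],1],[[3.1,-1.4,0],[0,0,0],1],[[3.1,-1.4,0],[0,0,0],1],[[3.1,-1.4,0],[0,0,0],1],[[3.1,-1.4,0],[0,0,0],1],[[3.1,-1.4,0],[0,0,0],1]]'; python3 -m inch '[[[3.1,-1.4,0],[0,0,0],1],[[3.1,-1.4,0],[0,0,0],1],[[3.1,-1.4,0],[0,0,0],1],[[3.1,-1.4,0],[0,0,0],1],[[3.1,-1.4,0],[0,0,0],1],[[3.1,-1.4,0],[0,0,0],1],[[3.1,-1.4,0],[0,0,0],1],[[3.1,-1.4,0],[0,0,0],1],[[0,0,0],[0,0,0],1],[[0,0,0],[0,0,0],1]]'
python3 - <<'E'
from h import *
o=r.get_obs();print(o["t"],o["tool_pos"],o["orientation"].round(3),o["ft_force"],o["finger_gap"])
W=cam("wrist");cv2.imwrite("pics/w1.png",r.grab_frame("wrist"))
for rr,z in((0,.148),(.139,.119),(.092,.085)):
    P=np.array([.592-.695*rr,-.082+.719*rr,z]);print(rr,proj(W,P))
E
```

```text
t: 1.1
tool_pos: [0.3047, -0.336, 0.2447]
orientation: [[0.719, 0.695, -0.0], [0.695, -0.719, 0.001], [0.0, -0.001, -1.0]]
ft_force: [0.2, 0.9, -0.0]
finger_gap: -0.0
grip_force: 0.0
t: 1.93
tool_pos: [0.405, -0.0834, 0.2449]
orientation: [[0.716, 0.698, -0.001], [0.698, -0.716, -0.0], [-0.001, -0.0, -1.0]]
ft_force: [-0.3, -0.7, -0.8]
finger_gap: -0.003
grip_force: 0.0
1.9333 [ 0.40498913 -0.0834277   0.24488611] [[ 0.716  0.698 -0.001]
 [ 0.698 -0.716 -0.   ]
 [-0.001 -0.    -1.   ]] [-0.31219898 -0.71548889 -0.77957534] -0.002626118497873695
0 [514.3126283  -15.00044838]
0.139 [260.68978502  -3.20327672]
0.092 [328.99191867   9.21900155]
```

View pics/w1.png

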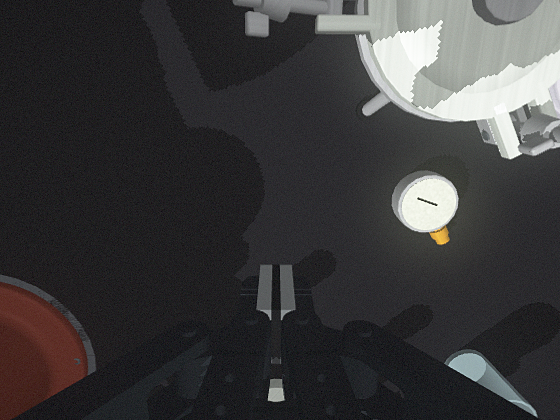

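The wrist view shows the plug at about (510,0) and the open nut at about (260,5), which agrees with the estimate. The path ahead is clear.

```bash
python3 -m inch '[[[2.7,-1,0],[0,0,0],1],[[2.7,-1,0],[0,0,0],1],[[2.7,-1,0],[0,0,0],1],[[2.7,-1,0],[0,0,0],1],[[2.7,-1,0],[0,0,0],1],[[0,0,0],[0,0,0],1],[[0,0,0],[0,0,0],1]]'
python3 - <<'E'
from h import *
o=r.get_obs()
W=cam("wrist");cv2.imwrite("pics/w2.png",r.grab_frame("wrist"))
for rr,z in((0,.148),(.139,.119),(.092,.085),(.151,.127),(.105,.118)):
    P=np.array([.592-.695*rr,-.082+.719*rr,z]);print(rr,proj(W,P))
print(o["ft_force"])
E
```

```text
t: 2.57
tool_pos: [0.4673, 0.0443, 0.2449]
orientation: [[0.719, 0.695, -0.001], [0.695, -0.719, -0.001], [-0.001, -0.0, -1.0]]
ft_force: [-0.2, 0.1, 0.1]
finger_gap: 0.001
grip_force: 0.0
0 [545.58095258 216.47772203]
0.139 [328.24429606 203.48975889]
0.092 [379.72489947 191.50104641]
0.151 [312.93667457 206.74572796]
0.105 [374.26891093 203.12882014]
[-0.18210194  0.08298742  0.10526253]
```

View pics/w2.png

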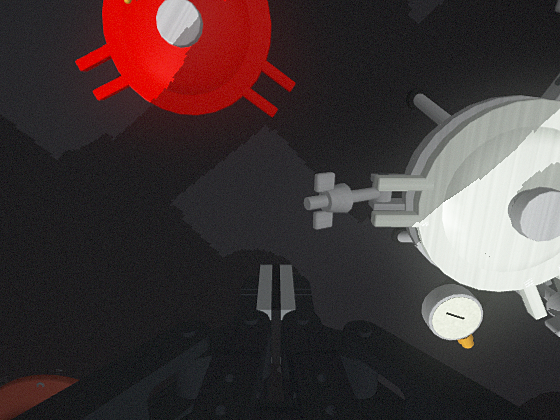

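The wrist view shows the bolt tip at (308,203), the wing centre at (323,200), the fork prong ends at (374,182) and (374,218), and the plug at (542,213). The estimate is good to about 2 mm, so I'll shift +3 mm in x and descend outside the bolt.

```bash
python3 -m inch '[[[0.3,-0.8,0],[0,0,0],1],[[0,0,2.5],[0,0,0],1],[[0,0,2.5],[0,0,0],1],[[0,0,2.5],[0,0,0],1],[[0,0,2.5],[0,0,0],1],[[0,0,2.5],[0,0,0],1],[[0,0,0],[0,0,0],1],[[0,0,0],[0,0,0],1],[[0,0.5,0],[0,0,0],1],[[0,0.5,0],[0,0,0],1],[[0,0.5,0],[0,0,0],1],[[0,0,0],[0,0,0],1]]'
python3 -m inch '[[[0,0.5,0],[0,0,0],1],[[0,0.5,0],[0,0,0],1],[[0,0,0],[0,0,0],1]]'
python3 -c "
from h import *
cv2.imwrite('pics/w3.png',r.grab_frame('wrist'))"
```

```text
t: 3.62
tool_pos: [0.4759, 0.0413, 0.1221]
orientation: [[0.719, 0.695, 0.003], [0.695, -0.719, -0.0], [0.002, 0.002, -1.0]]
ft_force: [-0.5, -0.4, 0.0]
finger_gap: 0.002
grip_force: 0.0
t: 3.87
tool_pos: [0.4764, 0.0406, 0.1202]
orientation: [[0.719, 0.695, -0.016], [0.695, -0.719, 0.016], [-0.001, -0.022, -1.0]]
ft_force: [-20.9, 22.7, 14.8]
finger_gap: -0.002
grip_force: 17.2
```

View pics/w3.png

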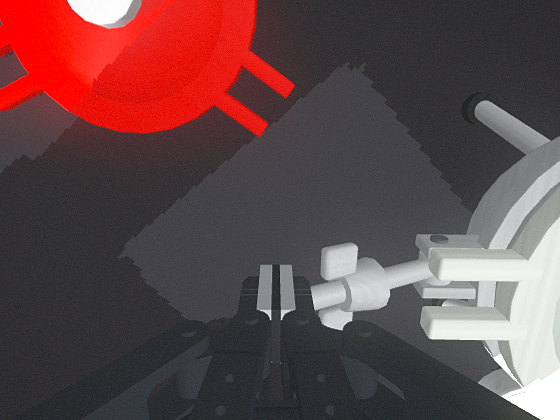

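The wrist view shows the fingertip against the bolt's end at (310,298). A purely horizontal push jams there through friction (31 N). I'll ease back and follow the bolt's arc instead, up and inwards.

```bash
python3 -m inch '[[[0,-0.6,0],[0,0,0],1],[[0,0,0],[0,0,0],1]]'; python3 -m inch '[[[0,0.1,-0.4],[0,0,0],1],[[0,0.2,-0.3],[0,0,0],1],[[0,0,0],[0,0,0],1]]'
```

```text
t: 4.08
tool_pos: [0.4757, 0.0412, 0.1203]
orientation: [[0.718, 0.696, -0.003], [0.696, -0.718, 0.004], [0.0, -0.005, -1.0]]
ft_force: [-5.2, 7.5, 2.3]
finger_gap: -0.002
grip_force: 4.5
t: 4.33
tool_pos: [0.4786, 0.0382, 0.1282]
orientation: [[0.719, 0.695, -0.002], [0.695, -0.719, 0.003], [0.0, -0.004, -1.0]]
ft_force: [-4.7, 5.2, 4.5]
finger_gap: 0.001
grip_force: 4.1
```

```bash
python3 -m inch '[[[0,0.2,-0.3],[0,0,0],1],[[0,0.25,-0.3],[0,0,0],1],[[0,0.25,-0.25],[0,0,0],1],[[0,0.3,-0.25],[0,0,0],1],[[0,0,0],[0,0,0],1]]'; python3 -m inch '[[[0,0.3,-0.2],[0,0,0],1],[[0,0.3,-0.15],[0,0,0],1],[[0,0.3,-0.1],[0,0,0],1],[[0,0,0],[0,0,0],1]]'
python3 -c "
from h import *
cv2.imwrite('pics/w4.png',r.grab_frame('wrist'))"
```

```text
t: 4.75
tool_pos: [0.4854, 0.0313, 0.1401]
orientation: [[0.719, 0.695, -0.003], [0.695, -0.719, 0.004], [0.0, -0.005, -1.0]]
ft_force: [-8.6, 6.9, 9.9]
finger_gap: -0.001
grip_force: 7.1
t: 5.08
tool_pos: [0.4914, 0.0254, 0.1467]
orientation: [[0.718, 0.696, -0.005], [0.696, -0.718, 0.005], [0.0, -0.007, -1.0]]
ft_force: [-17.3, 8.5, 21.7]
finger_gap: 0.001
grip_force: 12.8
```

View pics/w4.png

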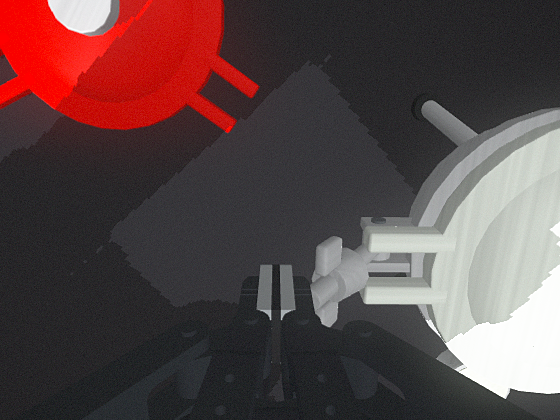

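The bolt is about half-way up and its end is bearing on the finger. The tool is being pushed upward, so I'll add more rise.

```bash
python3 -m inch '[[[0,-0.1,-0.3],[0,0,0],1],[[0,0,-0.1],[0,0,0],1],[[0,0,0],[0,0,0],1]]'; python3 -m inch '[[[0,0.3,-0.15],[0,0,0],1],[[0,0.3,-0.15],[0,0,0],1],[[0,0.3,-0.15],[0,0,0],1],[[0,0,0],[0,0,0],1]]'
```

```text
t: 5.38
tool_pos: [0.4917, 0.0247, 0.1486]
orientation: [[0.718, 0.696, -0.0], [0.696, -0.718, 0.001], [0.001, -0.001, -1.0]]
ft_force: [-4.3, 1.7, 7.7]
finger_gap: 0.001
grip_force: 3.9
t: 5.72
tool_pos: [0.4986, 0.0178, 0.1543]
orientation: [[0.719, 0.695, 0.001], [0.695, -0.719, 0.001], [0.001, -0.0, -1.0]]
ft_force: [-5.7, 3.1, 9.1]
finger_gap: -0.002
grip_force: 4.4
```

```bash
python3 -c "
from h import *
w=r.grab_frame('wrist');s=r.grab_frame('side')
f=lambda i:cv2.resize(i,(400,400),interpolation=cv2.INTER_CUBIC)
cv2.imwrite('pics/w5.png',np.hstack([f(w[200:340,230:370]),f(s[160:250,220:310])]))"
```

```text
(no output)
```

View pics/w5.png

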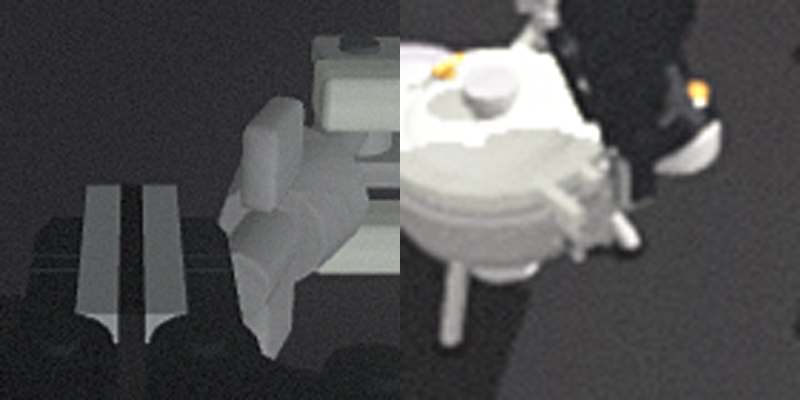

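The finger bears on the bolt's end and the wings are in front of it, so the contact is good. Continuing.

```bash
python3 -m inch '[[[0,0.3,-0.1],[0,0,0],1],[[0,0.3,-0.1],[0,0,0],1],[[0,0.3,-0.1],[0,0,0],1],[[0,0,0],[0,0,0],1]]'; python3 -m inch '[[[0,0.3,-0.05],[0,0,0],1],[[0,0.3,-0.05],[0,0,0],1],[[0,0,0],[0,0,0],1]]'
```

```text
t: 6.15
tool_pos: [0.5056, 0.0111, 0.1567]
orientation: [[0.719, 0.695, 0.003], [0.695, -0.719, 0.0], [0.003, 0.002, -1.0]]
ft_force: [-1.3, 1.4, 2.5]
finger_gap: -0.002
grip_force: 1.6
t: 6.4
tool_pos: [0.5087, 0.0064, 0.1553]
orientation: [[0.719, 0.695, 0.0], [0.695, -0.719, -0.0], [-0.0, 0.0, -1.0]]
ft_force: [-0.8, 0.2, 1.0]
finger_gap: 0.001
grip_force: 0.1
```

```bash
python3 -m inch '[[[0,0.3,0],[0,0,0],1],[[0,0.3,0],[0,0,0],1],[[0,0,0],[0,0,0],1]]'; python3 -m inch '[[[0,0.2,0],[0,0,0],1],[[0,0.2,0],[0,0,0],1],[[0,0,0],[0,0,0],1],[[0,0,0],[0,0,0],1]]'
```

```text
t: 6.65
tool_pos: [0.5127, 0.002, 0.155]
orientation: [[0.719, 0.695, -0.0], [0.695, -0.719, -0.0], [-0.0, 0.0, -1.0]]
ft_force: [-0.8, -0.4, 0.2]
finger_gap: 0.002
grip_force: 0.1
t: 6.98
tool_pos: [0.5153, -0.0006, 0.1552]
orientation: [[0.719, 0.695, 0.0], [0.695, -0.719, -0.0], [-0.0, 0.0, -1.0]]
ft_force: [0.6, -0.8, -0.1]
finger_gap: -0.001
grip_force: 0.0
```

```bash
python3 -c "
from h import *
w=r.grab_frame('wrist');s=r.grab_frame('side')
f=lambda i:cv2.resize(i,(400,400),interpolation=cv2.INTER_CUBIC)
cv2.imwrite('pics/w6.png',np.hstack([f(w[180:340,230:390]),f(s[160:250,220:310])]))"
```

```text
(no output)
```

View pics/w6.png

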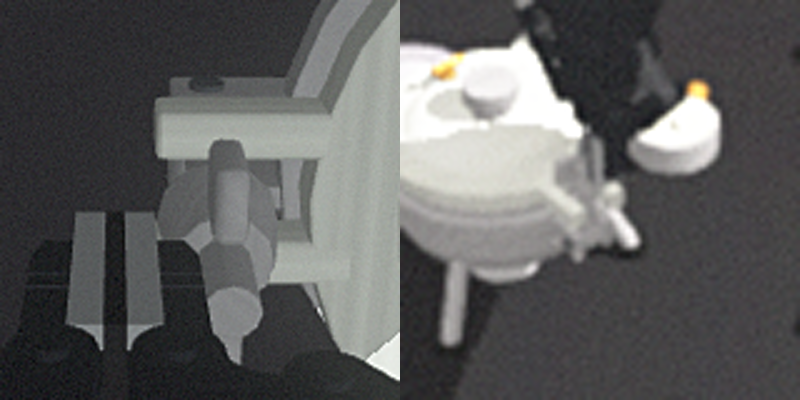

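The bolt stands about upright, and the finger is a few mm short of it or just touching. I'll keep pushing until the force rises at the stop.

```bash
python3 -m inch '[[[0,0.2,0],[0,0,0],1],[[0,0.2,0],[0,0,0],1],[[0,0,0],[0,0,0],1],[[0,0,0],[0,0,0],1]]'; python3 -m inch '[[[0,0.15,0],[0,0,0],1],[[0,0.15,0],[0,0,0],1],[[0,0,0],[0,0,0],1],[[0,0,0],[0,0,0],1]]'
```

```text
t: 7.42
tool_pos: [0.5174, -0.0026, 0.1552]
orientation: [[0.719, 0.695, -0.002], [0.695, -0.719, 0.002], [-0.0, -0.003, -1.0]]
ft_force: [-3.7, 3.2, 2.3]
finger_gap: -0.001
grip_force: 2.5
t: 7.75
tool_pos: [0.5178, -0.003, 0.1552]
orientation: [[0.718, 0.696, -0.007], [0.696, -0.718, 0.006], [-0.001, -0.009, -1.0]]
ft_force: [-10.0, 8.8, 6.9]
finger_gap: 0.003
grip_force: 7.1
```

```bash
python3 -m inch '[[[0,0.15,0],[0,0,0],1],[[0,0,0],[0,0,0],1],[[0,0,0],[0,0,0],1]]'; python3 -m inch '[[[0,-1,0],[0,0,0],1],[[0,-1.5,0],[0,0,0],1],[[0,0,-3],[0,0,0],1],[[0,0,-3],[0,0,0],1],[[0,0,-3],[0,0,0],1],[[-2,0,0],[0,0,0],1],[[-2,0,0],[0,0,0],1],[[0,0,0],[0,0,0],1],[[0,0,0],[0,0,0],1]]'
python3 - <<'E'
from h import *
o=r.get_obs();W=cam("wrist");w=r.grab_frame("wrist");cv2.imwrite("pics/w7.png",w)
print(o["ft_force"])
for c in ((.592,-.082,.148),(.592-.695*.092,-.082+.719*.092,.158),(.592-.695*.092,-.082+.719*.092,.118)):print(proj(W,c))
E
```

```text
t: 8.0
tool_pos: [0.518, -0.0032, 0.1551]
orientation: [[0.718, 0.696, -0.01], [0.696, -0.718, 0.008], [-0.002, -0.012, -1.0]]
ft_force: [-13.8, 12.1, 9.9]
finger_gap: 0.002
grip_force: 9.5
t: 8.75
tool_pos: [0.475, -0.0168, 0.2455]
orientation: [[0.72, 0.694, 0.001], [0.694, -0.72, -0.0], [0.001, 0.001, -1.0]]
ft_force: [-0.5, 0.5, 0.1]
finger_gap: 0.0
grip_force: 0.0
[-0.49578654  0.52057769  0.07060869]
[479.67322252 160.36629539]
[335.7545853  163.38890951]
[326.75421152 152.96509221]
```

View pics/w7.png

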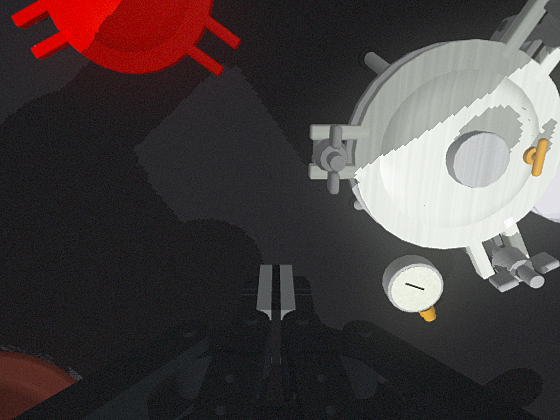

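The bolt stands upright in its slot (end at (337,157), predicted (336,163)) and the plug is at (481,158). I'll go over the plug and descend.

```bash
python3 -m inch '[[[1,3.2,0],[0,0,0],1],[[1,3.2,0],[0,0,0],1],[[1,3.2,0],[0,0,0],1],[[1,3.2,0],[0,0,0],1],[[0,0,0],[0,0,0],1],[[0,0,2],[0,0,0],1],[[0,0,2],[0,0,0],1],[[0,0,2],[0,0,0],1],[[0,0,1.3],[0,0,0],1],[[0,0,0],[0,0,0],1],[[0,0,0],[0,0,0],1]]'
python3 - <<'E'
from h import *
W=cam("wrist");w=r.grab_frame("wrist")
o=r.get_obs();print(o["tool_pos"],o["ft_force"])
print("plug proj",proj(W,(.5925,-.0815,.148)),"tip proj",proj(W,o["tool_pos"]-[0,0,.014]))
cv2.imwrite("pics/w8.png",np.hstack([w[150:400,150:430],cv2.resize(r.grab_frame("side")[140:230,190:290],(278,250))]))
E
```

```text
t: 9.72
tool_pos: [0.5923, -0.08, 0.1714]
orientation: [[0.718, 0.696, -0.002], [0.696, -0.718, 0.001], [-0.001, -0.002, -1.0]]
ft_force: [-0.1, 0.3, 1.2]
finger_gap: -0.004
grip_force: 0.0
[ 0.59313803 -0.08029383  0.17293799] [-1.00711659  0.41100333  0.85779476]
plug proj [278.4655238  272.97019008] tip proj [277.65579501 282.12110379]
```

View pics/w8.png

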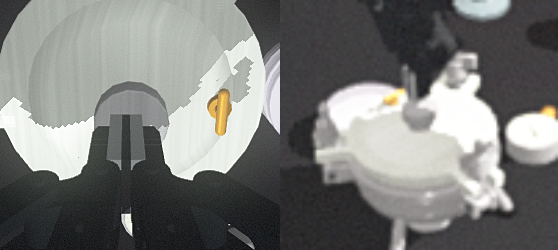

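The finger is over the plug (centre about (281,269)), within 2 mm. A small x correction, then down gently.

```bash
python3 -m inch '[[[0.2,0.1,0.3],[0,0,0],1],[[0,0,0.3],[0,0,0],1],[[0,0,0],[0,0,0],1],[[0,0,0],[0,0,0],1],[[0,0,0],[0,0,0],1]]'; python3 -m inch '[[[0,0,0.2],[0,0,0],1],[[0,0,0],[0,0,0],1],[[0,0,0],[0,0,0],1]]';python3 -m inch '[[[0,0,0.2],[0,0,0],1],[[0,0,0],[0,0,0],1],[[0,0,0],[0,0,0],1]]'
```

```text
t: 10.23
tool_pos: [0.595, -0.0799, 0.1665]
orientation: [[0.719, 0.695, 0.0], [0.695, -0.719, -0.0], [0.0, 0.0, -1.0]]
ft_force: [0.3, -0.9, 0.6]
finger_gap: -0.002
grip_force: 0.0
t: 10.48
tool_pos: [0.5948, -0.0798, 0.1641]
orientation: [[0.719, 0.695, -0.0], [0.695, -0.719, 0.0], [-0.0, -0.0, -1.0]]
ft_force: [-0.2, -0.2, 0.7]
finger_gap: -0.002
grip_force: 0.0
t: 10.73
tool_pos: [0.5948, -0.0798, 0.1621]
orientation: [[0.719, 0.695, -0.0], [0.695, -0.719, 0.0], [-0.0, -0.0, -1.0]]
ft_force: [0.2, -0.3, -0.7]
finger_gap: 0.004
grip_force: 0.0
```

```bash
python3 -m inch '[[[0,0,0.15],[0,0,0],1],[[0,0,0],[0,0,0],1],[[0,0,0],[0,0,0],1]]';python3 -m inch '[[[0,0,0.15],[0,0,0],1],[[0,0,0],[0,0,0],1],[[0,0,0],[0,0,0],1]]'
```

```text
t: 10.98
tool_pos: [0.5951, -0.0799, 0.1614]
orientation: [[0.719, 0.695, 0.0], [0.695, -0.719, -0.0], [0.0, 0.0, -1.0]]
ft_force: [-1.6, 0.4, 1.7]
finger_gap: -0.002
grip_force: 1.4
t: 11.23
tool_pos: [0.5951, -0.0799, 0.1606]
orientation: [[0.719, 0.695, 0.0], [0.695, -0.719, -0.0], [0.0, 0.0, -1.0]]
ft_force: [-3.3, 1.0, 7.2]
finger_gap: -0.005
grip_force: 3.3
```

```bash
python3 -m inch '[[[0,0,0.12],[0,0,0],1],[[0,0,0],[0,0,0],1],[[0,0,0],[0,0,0],1],[[0,0,0],[0,0,0],1]]'
```

```text
t: 11.57
tool_pos: [0.5951, -0.0799, 0.16]
orientation: [[0.719, 0.695, 0.0], [0.695, -0.719, -0.0], [0.0, 0.0, -1.0]]
ft_force: [-4.1, 0.5, 8.0]
finger_gap: 0.002
grip_force: 4.6
```

```bash
python3 -m inch '[[[-0.05,-0.05,0.12],[0,0,0],1],[[0,0,0],[0,0,0],1],[[0,0,0],[0,0,0],1],[[0,0,0],[0,0,0],1]]'; python3 -m inch '[[[0,0,0.08],[0,0,0],1],[[0,0,0],[0,0,0],1],[[0,0,0],[0,0,0],1],[[0,0,0],[0,0,0],1]]'
```

```text
t: 11.9
tool_pos: [0.5951, -0.0799, 0.1597]
orientation: [[0.719, 0.695, 0.002], [0.695, -0.719, -0.0], [0.001, 0.002, -1.0]]
ft_force: [-3.8, 1.7, 10.9]
finger_gap: 0.006
grip_force: 5.5
t: 12.23
tool_pos: [0.5951, -0.0799, 0.1594]
orientation: [[0.719, 0.695, 0.002], [0.695, -0.719, -0.0], [0.001, 0.002, -1.0]]
ft_force: [-5.1, 0.8, 13.9]
finger_gap: -0.002
grip_force: 6.4
```

```bash
python3 -m inch '[[[-0.05,-0.05,0.06],[0,0,0],1],[[0,0,0],[0,0,0],1],[[0,0,0],[0,0,0],1],[[0,0,0],[0,0,0],1]]'; python3 -m inch '[[[0,0,0],[0,0,0],1],[[0,0,0],[0,0,0],1],[[0,0,0],[0,0,0],1],[[0,0,0],[0,0,0],1],[[0,0,0],[0,0,0],1],[[0,0,0],[0,0,0],1]]'
python3 -c "
from h import *
T=cam('top');s=r.grab_frame('side');t=r.grab_frame('top')
f=lambda i:cv2.resize(i,(400,400),interpolation=cv2.INTER_CUBIC)
cv2.imwrite('pics/w9.png',np.hstack([f(t[115:215,240:340]),f(s[145:245,195:295])]))"
```

```text
t: 12.57
tool_pos: [0.5951, -0.08, 0.1592]
orientation: [[0.719, 0.695, 0.004], [0.695, -0.719, -0.001], [0.003, 0.003, -1.0]]
ft_force: [-4.2, 2.4, 11.6]
finger_gap: 0.0
grip_force: 6.6
t: 13.07
tool_pos: [0.5951, -0.0799, 0.1593]
orientation: [[0.719, 0.695, 0.004], [0.695, -0.719, -0.001], [0.003, 0.003, -1.0]]
ft_force: [-3.9, 1.3, 12.6]
finger_gap: -0.004
grip_force: 6.6
```

View pics/w9.png

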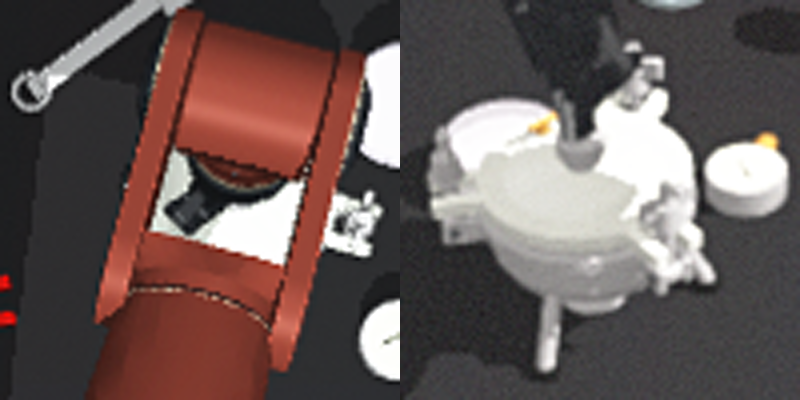

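The bolt is upright in the side view and the finger is on the plug. A touch more push, then check that it holds.

```bash
python3 -m inch '[[[0,0,0.1],[0,0,0],1],[[0,0,0],[0,0,0],1],[[0,0,0],[0,0,0],1],[[0,0,0],[0,0,0],1],[[0,0,0],[0,0,0],1]]'; python3 -m inch '[[[0,0,0],[0,0,0],1],[[0,0,0],[0,0,0],1],[[0,0,0],[0,0,0],1],[[0,0,0],[0,0,0],1],[[0,0,0],[0,0,0],1],[[0,0,0],[0,0,0],1]]'; python3 -m inch '[[[0,0,0],[0,0,0],1],[[0,0,0],[0,0,0],1],[[0,0,0],[0,0,0],1]]' | grep ft
```

```text
t: 13.58
tool_pos: [0.5951, -0.0799, 0.1589]
orientation: [[0.719, 0.695, 0.004], [0.695, -0.719, -0.001], [0.003, 0.003, -1.0]]
ft_force: [-5.8, 1.5, 15.5]
finger_gap: 0.0
grip_force: 7.9
t: 14.08
tool_pos: [0.5951, -0.0799, 0.1589]
orientation: [[0.719, 0.695, 0.004], [0.695, -0.719, -0.001], [0.003, 0.003, -1.0]]
ft_force: [-5.3, 2.4, 15.7]
finger_gap: 0.001
grip_force: 7.9
ft_force: [-4.6, 2.0, 15.8]
```

Steady at about 15.6 N, so I'm handing in.

```bash
python3 -c "
from bench import r
print(r.close_job())"
```

```text
the job is handed in; nothing more can be done
None
```

The swing bolt is upright and pressed home against its stop in the slot. I handed the job in with the gripper still pressing on the plug at a steady 15.7 N or so downward; nothing else on the bench was touched.

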